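# Hold the seeded-roll bin open for a customer and let its lid down gently

### The arm

A 6-joint arm with a two-finger parallel gripper is mounted at the origin on the work surface. World frame = base frame: x ahead of the robot, y to its left, z up, the work surface at z = 0. Lengths are in m, angles in rad, forces in N, time in s.
With the tool pointing down it reaches from about 0.35 to 0.975 m from the base axis. Payload 4.9 kg.
Tool frame: the origin (TCP) lies midway between the tips of the shut fingers; the grasp point (between the pads) lies 19 mm behind it; z points along the fingers, y is the line along which they close (so a half turn about z gives the same grasp; the last joint's range is limited). The gripper opens to 85 mm and grips with 20 to 120 N. Pads are 22 mm wide; open, the fingers measure 114 mm over their backs; the gripper's body (76 mm by 85 mm) begins 54 mm behind the grasp point. The pads swing forward as they close: fully open they stand 13 mm farther back than shut.
Start: joints at [-1.468, 0.053, 1.613, -0, 1.476, -0.119], TCP at [0.137, -0.61, 0.231] pointing down, gripper open.
Joint ranges: [-3.01, 3.01], [-1.01, 2.22], [0.06, 2.58], [-1.02, 4.17], [0.09, 2.62], [-3.14, 3.14]. Speed limits (rad/s): [2.57, 2.57, 3.14, 3.14, 3.14, 3.14].

### API

Orientations are given as a unit quaternion [w, x, y, z].
In Python, from plant import * gives the robot as it stands.
- The arm moves only by the tool jog_arm, never from a script. Its argument "targets" is a list of rows, each a list of 3 entries, a list of its own where there are three numbers: the shift along the tool's x, y, z in units of 25 mm (1.0 is 25 mm), then the turn, a rotation vector about the tool's x, y, z in units of 8 degrees (1.0 is 8 degrees), then the opening in per cent of the stroke, from 0 (shut) to 100 (fully open). A call has 1 to 8 rows; each row is the pose to reach, as a shift and turn from the pose commanded when the call began, along the tool's axes at that moment; what a row does not reach only later rows make up. A row lasts 1/8 s, in which the tool goes at most 62.5 mm and 10.7 degrees, less where a joint would pass 70% of its speed; a pose out of reach is approached as far as the arm can. A call with a gripper value outside its range is refused whole. The fingers move at their own pace and stop on an object; the grip force is fixed at half the most. Time passes only in rows, so rows that repeat a pose let the fingers close. It gives the time, the measured TCP pose, the force, the opening and the grip force at its end, in the units of the state.
- state(): the state, without advancing time (a new reading comes with each control period).
- grab_frame(name): name is "scene" or "top"; returns (picture, depth): 384x512x3 uint8, red, green, blue; 384x512 float32, m along the optical axis (not along the pixel's ray), 0 where there is no reading.
- camera_params(name): a dict with "fovy" (degrees; the focal length in pixels is half the picture's height over the tangent of half this angle, whatever the lens; pixels are square), "cx", "cy" (the principal point, pixels), "dist" ([k1, k2, p1, p2, k3] as OpenCV has them; the pictures are not rectified), "rvec" (rotation vector, rad) and "tvec" (3), from world to camera coordinates, as OpenCV has them. Camera axes: x right, y down, z forward; pixel columns grow to the right and rows downward; lengths in m; the calibration is good to about 2 mm. A picture is of the moment at which its call begins. camera_params takes no time and is no camera call.
- job_done(): hands the job in; it is judged then, once.
The state is a dict: "time": time; "joint_pos": joint angles; "joint_vel": joint speeds; "joint_efforts": joint torques, N m; "tool_pos": TCP position; "tool_rot": TCP orientation; "contact_force": force on the tool from outside, world axes, zero at the start; "ft_torque": the same for the moment, N m; "gripper_width": opening from 0.0 (shut) to 1.0 (fully open); "grasp_force": force on a finger pad.
Only numpy, scipy, OpenCV 4.12 (cv2) and the standard library are available. Lean on these libraries where they do the work, as an engineer would, in place of code of your own. Each camera call takes 0.05 s, during which the arm holds its last target. There are 200 camera calls.

### The job

A customer with tongs wants a seeded roll: press, without gripping it, the blue pad at the front of the bin of dark seeded rolls all the way down, so that its linked lid lifts fully, and keep it open for three seconds. Then ease the pad up slowly with the fingers on it all the way, so that the lid shuts without slamming, and leave it. Work the lid only by its pad, keep the other bin shut, and leave the roll, jar, tongs and carton on the counter where they are.

Things in the scene. Friction and masses are not known exactly. Their poses are not given: they have to be found in the camera images.
- front_seed (a point): counter bread bin of dark oblong rolls with pale seeds: wire basket on a steel base pan, 320 mm front to back, 280 wide, fixed. It stands on a fixed wooden board 8 to 38 mm thick; this point is on the board's top under the middle of the bin's front face (the bin's foot); its x points to its back, y to its left, z up. The lever's pad is on its -x side (robot side, yaw within 6 degrees). Front rim 162 mm over the foot, back rim 240; 312 wide over the lever's bars
- pad_seed (a point): centre of the upper face of that bin's blue press pad: 110 mm wide (y), 46 deep (x), 12 thick, on a bar across the bin's front, 93 mm before its front face. Lid shut: 142 mm above the bin's foot; fully down on a rubber stop: 70 mm, almost straight below (4 mm). Pushing takes 5 to 16 N, on the stop some 10 N more per mm. No catch: let go, the lid's weight throws it up and the lid slams
- lid_seed: that bin's clear lid, 336 mm long, hinged along the bin's back rim and linked to the pad by a lever and push rods. Origin: middle of its front edge; shut: 5 mm in front of the bin's front face, 170 mm above its foot, axes parallel to the bin's; fully open it has turned 1.0 rad up about the bin's y and the edge is near 480 mm over the foot. It moves 14 rad per metre of pad travel
- front_plain (a point): counter bread bin of pale round plain rolls: wire basket on a steel base pan, 320 mm front to back, 280 wide, fixed. It stands on a fixed wooden board 8 to 38 mm thick; this point is on the board's top under the middle of the bin's front face (the bin's foot); its x points to its back, y to its left, z up. The lever's pad is on its -x side (robot side, yaw within 6 degrees). Front rim 162 mm over the foot, back rim 240; 312 wide over the lever's bars
- pad_plain (a point): centre of the upper face of that bin's blue press pad: 110 mm wide (y), 46 deep (x), 12 thick, on a bar across the bin's front, 93 mm before its front face. Lid shut: 142 mm above the bin's foot; fully down on a rubber stop: 70 mm, almost straight below (4 mm). Pushing takes 5 to 16 N, on the stop some 10 N more per mm. No catch: let go, the lid's weight throws it up and the lid slams
- lid_plain: that bin's clear lid, 336 mm long, hinged along the bin's back rim and linked to the pad by a lever and push rods. Origin: middle of its front edge; shut: 5 mm in front of the bin's front face, 170 mm above its foot, axes parallel to the bin's; fully open it has turned 1.0 rad up about the bin's y and the edge is near 480 mm over the foot. It moves 14 rad per metre of pad travel
- roll: loose pale round roll on the counter, 82 mm across, 52 high; origin at the centre of its underside
- jam: loose jam jar standing upright, 66 mm across, 100 high, red cap; origin at the centre of its underside
- tongs: loose steel serving tongs lying flat, about 220 mm long (x), 45 wide, 16 high, black grips; origin on the counter under the middle
- carton: loose blue carton with a cream band, standing upright, 60 x 110 x 190 mm; origin at the centre of its underside

How it is judged:
On the way, in this order (a step that is already met when the one before it is completed fails the run):
1. the seeded bin's lid is held fully open by its pressed pad (value of joint lid_seed above 0.88 rad and contact force between the fingers and lever_seed above 1 N), for 2.5 s.
2. the fingers, still on the pad, have let the lid down nearly to the rim (value of joint lid_seed below 0.3 rad and contact force between the fingers and lever_seed above 0.5 N), for 0.05 s.
3. the lid is shut (value of joint lid_seed below 0.03 rad), for 0.2 s.
At the end, for the whole second after the job is handed in: Both lids are shut (within 0.03 rad) and still, and the roll, jar, tongs and carton are within 15 mm of where they began (value of joint each of lid_seed, lid_plain below 0.03 rad and angular speed of lid_seed below 0.05 rad/s and distance of each of roll, jam, tongs, carton from where it was at the start of the episode below 0.015 m); the robot touches nothing.
It fails at once if the lid falls fast (over 1.2 rad/s downward; let go, it slams at several rad/s) (velocity of joint lid_seed below -1.2 rad/s).
It fails at once if the pad is gripped (its front and rear edges squeezed at once) (contact force between the fingers and lever_seed_c1 above 2 N and contact force between the fingers and lever_seed_c2 above 2 N).
It fails at once if a lid is touched (contact force between any of the fingers, the arm and lid_seed above 0.5 N or contact force between any of the fingers, the arm and lid_plain above 0.5 N).
It fails at once if the other bin is opened (value of joint lid_plain above 0.1 rad).
It fails at once if a thing on the counter is moved or lifted (15 mm) (distance of any of roll, jam, tongs, carton from where it was at the start of the episode above 0.015 m).
It also fails if it takes over 48 s, if anything falls off the work surface, if the arm or the gripper's body presses on something with over 40 N, if the wrist force passes 120 N, or if a joint passes its speed limit or range.

## Working session

There is one attempt and no reset: what is moved stays moved. The work goes in short steps, Python scripts to look and compute and a tool call to move; the robot and the scene stay as the last step left them, time stands still between calls to the robot, and variables do not carry over. Pictures are saved under pics/ and viewed, at most 10 in all, crops included, and the job is handed in when it is done.

Besides the shell and the picture viewer there is one more tool, called by a JSON object that holds its "name" and its "arguments". jog_arm: Moves the arm, as the interface text tells. Its arguments: {"type":"object","properties":{"targets":{"type":"array"}},"required":["targets"]}

```bash
mkdir -p pics
cat > h.py <<'E'
from plant import *
import numpy as np, cv2
def cam(n):
    p=camera_params(n); f=192/np.tan(np.radians(p["fovy"])/2)
    K=np.array([[f,0,p["cx"]],[0,f,p["cy"]],[0,0,1.]]); R=cv2.Rodrigues(np.array(p["rvec"],float))[0]
    return K,np.array(p["dist"],float),R,np.array(p["tvec"],float).ravel()
def pts(n,uv,d):
    K,D,R,t=cam(n); uv=np.asarray(uv,float).reshape(-1,1,2)
    q=cv2.undistortPoints(uv,K,D).reshape(-1,2)
    return (np.c_[q,np.ones(len(q))]*np.asarray(d).reshape(-1,1)-t)@R
E
python3 - <<'E'
from h import *
for n in("scene","top"):
    im,d=grab_frame(n); np.savez("pics/"+n,im=im,d=d)
    cv2.imwrite(f"pics/{n}.png",im[:,:,::-1])
    K,D,R,t=cam(n); print(n,-R.T@t)
    hsv=cv2.cvtColor(im,cv2.COLOR_RGB2HSV)
    m=cv2.inRange(hsv,(95,110,50),(130,255,255))
    c,l,s,ce=cv2.connectedComponentsWithStats(m)
    for i in range(1,c):
        if s[i,4]<60: continue
        v,u=np.nonzero((l==i)&(d>0)); P=pts(n,np.c_[u,v],d[v,u])
        print(s[i],ce[i].round(),"med",np.median(P,0).round(3),"lo",np.percentile(P,3,0).round(3),"hi",np.percentile(P,97,0).round(3))
print(state())
E
```

```text
scene [ 0.88138315 -0.63148634  0.78631154]
[298 119  17  28 376] [305. 132.] med [0.551 0.444 0.189] lo [0.519 0.431 0.142] hi [0.578 0.527 0.192]
[256 156  27  20 265] [269. 166.] med [0.514 0.232 0.162] lo [0.492 0.186 0.16 ] hi [0.535 0.283 0.165]
[177 242  40  38 680] [197. 260.] med [ 0.523 -0.187  0.161] lo [ 0.502 -0.233  0.158] hi [ 0.542 -0.135  0.163]
top [0.40361195 0.12195735 1.09174709]
[  82  157   50   35 1195] [106. 174.] med [0.543 0.487 0.19 ] lo [0.51  0.437 0.186] hi [0.576 0.537 0.193]
[192 179  47  24 865] [215. 191.] med [0.511 0.238 0.163] lo [0.489 0.188 0.16 ] hi [0.533 0.288 0.166]
[369 180  46  21 850] [392. 190.] med [ 0.52  -0.18   0.161] lo [ 0.499 -0.23   0.157] hi [ 0.541 -0.13   0.164]
{'time': 0.1, 'joint_pos': array([-1.46800401e+00,  5.32902197e-02,  1.61418887e+00, -7.87764067e-06,
        1.47598160e+00, -1.18978789e-01]), 'joint_vel': array([-0.00014122, -0.0012809 , -0.00163324, -0.00192314, -0.00119155,
       -0.00071424]), 'joint_efforts': array([-3.40662182e-04, -3.94900775e+01, -3.71365070e+01, -1.38782966e-04,
        3.89389606e-03,  2.02199874e-05]), 'tool_pos': array([ 0.13742559, -0.60911741,  0.23016711]), 'tool_rot': array([-9.34019264e-04,  9.93858019e-01,  1.10658782e-01,  3.63849756e-06]), 'contact_force': array([-0.06548063, -0.63244223, -0.58222643]), 'ft_torque': array([-6.76736624e-05, -1.82365403e-02,  1.79740781e-04]), 'grasp_force': 0.0, 'gripper_width': 1.001795327225825}
```

View pics/scene.png

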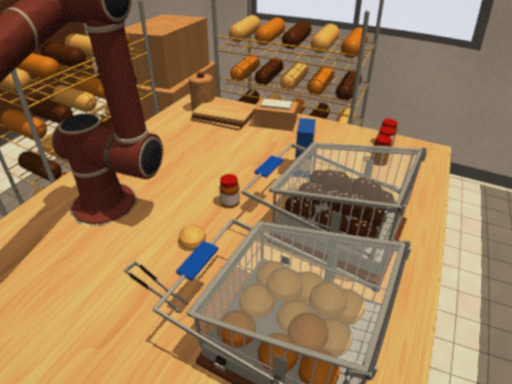

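View pics/top.png

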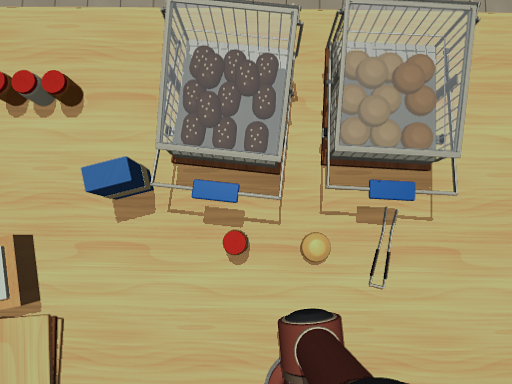

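The seeded bin is the left one: its pad is at about (215,191) in the top view and (269,166) in the scene view, measured at (0.511, 0.238, 0.163). That puts its foot at z≈0.021, which fits the 8–38 mm board. The jar is at (235,243) and the roll at (316,247), both in front of the pad. I'll travel at z≈0.33.

{"name": "jog_arm", "arguments": {"targets": [[[0, 0, -1.5], [0, 0, 0], 0], [[1.5, -1.5, -3], [0, 0, 0], 0], [[3.2, -3, -4], [0, 0, 0], 0], [[4.9, -4.5, -4], [0, 0, 0], 0], [[6.6, -6, -4], [0, 0, 0], 0], [[8.3, -7.6, -4], [0, 0, 0], 0], [[10, -9.2, -4], [0, 0, 0], 0], [[11.7, -10.8, -4], [0, 0, 0], 0]]}}

```text
time: 1.1
tool_pos: [0.364, -0.2801, 0.3308]
tool_rot: [-0.0, 0.994, 0.11, -0.0]
contact_force: [0.7, 0.2, 0.4]
gripper_width: -0.001
grasp_force: 0.0
```

{"name": "jog_arm", "arguments": {"targets": [[[1.1, -2.0, 0], [0, 0, 0], 0], [[2.2, -4.0, 0], [0, 0, 0], 0], [[3.3, -6.0, 0], [0, 0, 0], 0], [[4.4, -8.0, 0], [0, 0, 0], 0], [[5.5, -10.0, 0], [0, 0, 0], 0], [[6.6, -12.0, 0], [0, 0, 0], 0], [[7.7, -14.0, 0], [0, 0, 0], 0], [[8.7, -16.0, 0], [0, 0, 0], 0]]}}

```text
time: 2.1
tool_pos: [0.4876, 0.1581, 0.3308]
tool_rot: [0.0, 0.994, 0.111, -0.0]
contact_force: [0.2, -0.5, 1.3]
gripper_width: 0.001
grasp_force: 0.0
```

{"name": "jog_arm", "arguments": {"targets": [[[0.8, -1.5, 0], [0, 0, 0], 0], [[1.6, -2.9, 0.5], [0, 0, 0], 0], [[1.6, -2.9, 2], [0, 0, 0], 0], [[1.6, -2.9, 3], [0, 0, 0], 0], [[1.6, -2.9, 3.5], [0, 0, 0], 0], [[1.6, -2.9, 3.5], [0, 0, 0], 0]]}}

```text
time: 2.85
tool_pos: [0.5102, 0.2354, 0.2428]
tool_rot: [0.0, 0.994, 0.111, -0.001]
contact_force: [-0.0, -0.1, -0.5]
gripper_width: -0.001
grasp_force: 0.0
```

Run:
```python
from h import *
a,_=grab_frame("scene"); b,_=grab_frame("top")
cv2.imwrite("pics/over.png",np.hstack([cv2.resize(a[80:260,180:380],(400,360)),cv2.resize(b[130:260,130:300],(400,360))])[:,:,::-1])
print(state()["joint_pos"].round(2),state()["contact_force"].round(2))
```

```text
[ 0.3  -0.1   1.74  0.    1.5   1.65] [-0.8  -1.25  0.33]
```

View pics/over.png

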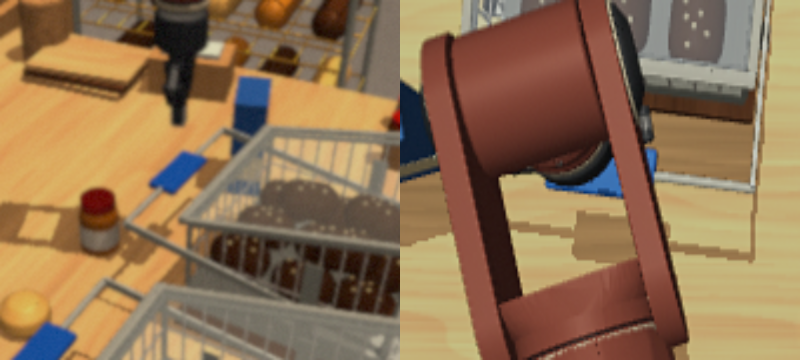

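The picture shows the shut fingers standing above the blue pad, which is at about (180,172) in the left half. In the right half the wrist at (540,100) overhangs the pad towards the bin, so I'll check how far it extends towards the lid.

Run:
```python
from h import *
for n in("scene","top"):
    im,d=grab_frame(n); o=np.load(f"pics/{n}.npz")
    v,u=np.nonzero((abs(d-o["d"])>.03)&(d>0)); P=pts(n,np.c_[u,v],d[v,u])
    P=P[(P[:,2]>.25)&(P[:,1]>.05)&(P[:,1]<.5)&(P[:,0]>.4)&(P[:,0]<.8)]
    for z in np.arange(.25,.8,.04):
        q=P[(P[:,2]>=z)&(P[:,2]<z+.04)]
        if len(q)>5: print(n,z.round(2),len(q),"x",np.percentile(q[:,0],[2,98]).round(3),"y",np.percentile(q[:,1],[2,98]).round(3))
```

```text
scene 0.25 73 x [0.503 0.524] y [0.221 0.238]
scene 0.29 128 x [0.501 0.534] y [0.178 0.259]
scene 0.33 228 x [0.497 0.536] y [0.176 0.254]
scene 0.37 355 x [0.481 0.549] y [0.198 0.241]
scene 0.41 382 x [0.481 0.548] y [0.198 0.24 ]
scene 0.45 351 x [0.482 0.546] y [0.173 0.242]
scene 0.49 1058 x [0.404 0.562] y [0.144 0.196]
scene 0.53 1726 x [0.403 0.557] y [0.145 0.285]
scene 0.57 109 x [0.4   0.469] y [0.148 0.264]
top 0.29 9 x [0.489 0.511] y [0.186 0.286]
top 0.33 68 x [0.488 0.536] y [0.174 0.287]
top 0.37 73 x [0.475 0.497] y [0.202 0.245]
top 0.41 126 x [0.475 0.497] y [0.202 0.251]
top 0.45 123 x [0.474 0.49 ] y [0.207 0.247]
top 0.49 379 x [0.403 0.519] y [0.147 0.263]
top 0.53 5597 x [0.405 0.55 ] y [0.161 0.29 ]
top 0.57 1404 x [0.401 0.49 ] y [0.149 0.272]
```

Clearance is good: the arm's furthest x is 0.56, and the lid's edge never comes nearer than about 0.59. I'll descend to just above the pad.

{"name": "jog_arm", "arguments": {"targets": [[[0, 0, 1], [0, 0, 0], 0], [[0, 0, 2], [0, 0, 0], 0], [[0, 0, 2.6], [0, 0, 0], 0], [[0, 0, 2.8], [0, 0, 0], 0], [[0, 0, 2.9], [0, 0, 0], 0], [[0, 0, 3.0], [0, 0, 0], 0], [[0, 0, 3.1], [0, 0, 0], 0], [[0, 0, 3.2], [0, 0, 0], 0]]}}

```text
time: 4.05
tool_pos: [0.5109, 0.2357, 0.164]
tool_rot: [-0.0, 0.994, 0.111, 0.0]
contact_force: [-0.3, 0.0, -0.0]
gripper_width: -0.003
grasp_force: 0.0
```

{"name": "jog_arm", "arguments": {"targets": [[[0, 0, 0.06], [0, 0, 0], 0], [[0, 0, 0.12], [0, 0, 0], 0], [[0, 0, 0.2], [0, 0, 0], 0], [[0, 0, 0.3], [0, 0, 0], 0], [[0, 0, 0.4], [0, 0, 0], 0], [[0, 0, 0.5], [0, 0, 0], 0], [[0, 0, 0.6], [0, 0, 0], 0], [[0, 0, 0.7], [0, 0, 0], 0]]}}

```text
time: 5.05
tool_pos: [0.5094, 0.2359, 0.1483]
tool_rot: [-0.0, 0.994, 0.111, -0.002]
contact_force: [-9.9, -1.7, 11.8]
gripper_width: -0.001
grasp_force: 6.2
```

{"name": "jog_arm", "arguments": {"targets": [[[-0.05, 0, 0.1], [0, 0, 0], 0], [[-0.1, 0, 0.2], [0, 0, 0], 0], [[-0.12, 0, 0.3], [0, 0, 0], 0], [[-0.14, 0, 0.4], [0, 0, 0], 0], [[-0.16, 0, 0.5], [0, 0, 0], 0], [[-0.16, 0, 0.6], [0, 0, 0], 0], [[-0.16, 0, 0.7], [0, 0, 0], 0], [[-0.16, 0, 0.8], [0, 0, 0], 0]]}}

```text
time: 6.05
tool_pos: [0.5081, 0.2359, 0.1294]
tool_rot: [-0.001, 0.994, 0.111, 0.002]
contact_force: [-3.0, 1.4, 9.8]
gripper_width: -0.002
grasp_force: 5.2
```

{"name": "jog_arm", "arguments": {"targets": [[[0, 0, 0.1], [0, 0, 0], 0], [[0, 0, 0.2], [0, 0, 0], 0], [[0, 0, 0.32], [0, 0, 0], 0], [[0, 0, 0.44], [0, 0, 0], 0], [[0, 0, 0.56], [0, 0, 0], 0], [[0, 0, 0.7], [0, 0, 0], 0], [[0, 0, 0.84], [0, 0, 0], 0], [[0, 0, 0.96], [0, 0, 0], 0]]}}

```text
time: 7.05
tool_pos: [0.5084, 0.2359, 0.105]
tool_rot: [-0.001, 0.994, 0.111, 0.002]
contact_force: [-1.3, 1.5, 8.2]
gripper_width: -0.003
grasp_force: 4.5
```

{"name": "jog_arm", "arguments": {"targets": [[[0, 0, 0.1], [0, 0, 0], 0], [[0, 0, 0.2], [0, 0, 0], 0], [[0, 0, 0.3], [0, 0, 0], 0], [[0, 0, 0.4], [0, 0, 0], 0], [[0, 0, 0.48], [0, 0, 0], 0], [[0, 0, 0.54], [0, 0, 0], 0], [[0, 0, 0.58], [0, 0, 0], 0], [[0, 0, 0.6], [0, 0, 0], 0]]}}

```text
time: 8.05
tool_pos: [0.5095, 0.2359, 0.0931]
tool_rot: [-0.001, 0.994, 0.111, 0.003]
contact_force: [-7.3, -1.6, 23.0]
gripper_width: 0.0
grasp_force: 12.1
```

Run:
```python
from h import *
a,_=grab_frame("scene")
cv2.imwrite("pics/open.png",a[:,:,::-1])
```

```text
(no output)
```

View pics/open.png

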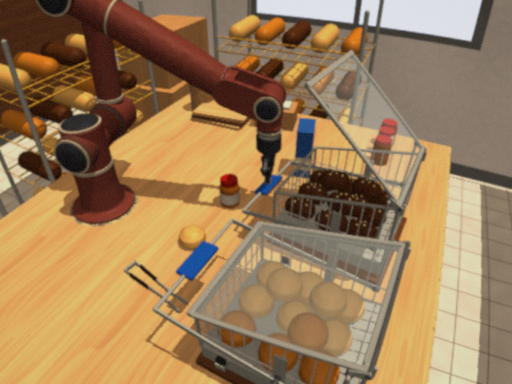

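{"name": "jog_arm", "arguments": {"targets": [[[0, 0, 0.06], [0, 0, 0], 0], [[0, 0, 0.06], [0, 0, 0], 0], [[0, 0, 0.06], [0, 0, 0], 0], [[0, 0, 0.06], [0, 0, 0], 0], [[0, 0, 0.06], [0, 0, 0], 0], [[0, 0, 0.06], [0, 0, 0], 0], [[0, 0, 0.06], [0, 0, 0], 0], [[0, 0, 0.06], [0, 0, 0], 0]]}}

```text
time: 9.1
tool_pos: [0.5096, 0.2359, 0.093]
tool_rot: [-0.001, 0.994, 0.111, 0.003]
contact_force: [-11.7, -4.0, 27.5]
gripper_width: 0.004
grasp_force: 14.9
```

{"name": "jog_arm", "arguments": {"targets": [[[0, 0, 0], [0, 0, 0], 0], [[0, 0, 0], [0, 0, 0], 0], [[0, 0, 0], [0, 0, 0], 0], [[0, 0, 0], [0, 0, 0], 0], [[0, 0, 0], [0, 0, 0], 0], [[0, 0, 0], [0, 0, 0], 0], [[0, 0, 0], [0, 0, 0], 0], [[0, 0, 0], [0, 0, 0], 0]]}}

```text
time: 10.1
tool_pos: [0.5095, 0.2359, 0.093]
tool_rot: [-0.001, 0.994, 0.111, 0.003]
contact_force: [-10.5, -2.5, 28.4]
gripper_width: 0.0
grasp_force: 14.9
```

{"name": "jog_arm", "arguments": {"targets": [[[0, 0, 0], [0, 0, 0], 0], [[0, 0, 0], [0, 0, 0], 0], [[0, 0, 0], [0, 0, 0], 0], [[0, 0, 0], [0, 0, 0], 0], [[0, 0, 0], [0, 0, 0], 0], [[0, 0, 0], [0, 0, 0], 0], [[0, 0, 0], [0, 0, 0], 0], [[0, 0, 0], [0, 0, 0], 0]]}}

```text
time: 11.1
tool_pos: [0.5095, 0.2359, 0.093]
tool_rot: [-0.001, 0.994, 0.111, 0.003]
contact_force: [-11.1, -2.2, 27.9]
gripper_width: 0.0
grasp_force: 14.9
```

The lid stands fully open, with its top edge at about (335,60). The fingers are on the pad at (268,180) and the other bin is shut. It has been held for 3 s, so now I'll ease the pad up.

{"name": "jog_arm", "arguments": {"targets": [[[0, 0, 0], [0, 0, 0], 0], [[0.03, 0, -0.05], [0, 0, 0], 0], [[0.05, 0, -0.1], [0, 0, 0], 0], [[0.05, 0, -0.16], [0, 0, 0], 0], [[0.05, 0, -0.22], [0, 0, 0], 0], [[0.05, 0, -0.28], [0, 0, 0], 0], [[0.05, 0, -0.35], [0, 0, 0], 0], [[0.05, 0, -0.42], [0, 0, 0], 0]]}}

```text
time: 12.1
tool_pos: [0.5089, 0.2358, 0.0984]
tool_rot: [-0.001, 0.994, 0.111, 0.001]
contact_force: [-3.6, 0.8, 6.8]
gripper_width: 0.0
grasp_force: 3.8
```

{"name": "jog_arm", "arguments": {"targets": [[[0, 0, -0.08], [0, 0, 0], 0], [[0, 0, -0.16], [0, 0, 0], 0], [[0, 0, -0.24], [0, 0, 0], 0], [[0, 0, -0.32], [0, 0, 0], 0], [[0, 0, -0.4], [0, 0, 0], 0], [[0, 0, -0.48], [0, 0, 0], 0], [[0, 0, -0.56], [0, 0, 0], 0], [[0, 0, -0.64], [0, 0, 0], 0]]}}

```text
time: 13.1
tool_pos: [0.5081, 0.2359, 0.1142]
tool_rot: [-0.001, 0.994, 0.111, 0.0]
contact_force: [-4.5, 0.6, 8.3]
gripper_width: -0.002
grasp_force: 4.4
```

{"name": "jog_arm", "arguments": {"targets": [[[0, 0, -0.08], [0, 0, 0], 0], [[0, 0, -0.16], [0, 0, 0], 0], [[0, 0, -0.24], [0, 0, 0], 0], [[0, 0, -0.32], [0, 0, 0], 0], [[0, 0, -0.4], [0, 0, 0], 0], [[0, 0, -0.48], [0, 0, 0], 0], [[0, 0, -0.56], [0, 0, 0], 0], [[0, 0, -0.64], [0, 0, 0], 0]]}}

```text
time: 14.1
tool_pos: [0.5082, 0.2359, 0.1305]
tool_rot: [-0.001, 0.994, 0.111, 0.0]
contact_force: [-4.5, -0.3, 9.0]
gripper_width: 0.005
grasp_force: 4.8
```

{"name": "jog_arm", "arguments": {"targets": [[[0, 0, -0.08], [0, 0, 0], 0], [[0, 0, -0.16], [0, 0, 0], 0], [[0, 0, -0.24], [0, 0, 0], 0], [[0, 0, -0.32], [0, 0, 0], 0], [[0.02, 0, -0.38], [0, 0, 0], 0], [[0.04, 0, -0.44], [0, 0, 0], 0], [[0.05, 0, -0.5], [0, 0, 0], 0], [[0.05, 0, -0.56], [0, 0, 0], 0]]}}

```text
time: 15.1
tool_pos: [0.509, 0.2359, 0.1445]
tool_rot: [-0.001, 0.994, 0.111, -0.0]
contact_force: [-6.3, -0.2, 10.1]
gripper_width: 0.001
grasp_force: 5.3
```

{"name": "jog_arm", "arguments": {"targets": [[[0, 0, -0.05], [0, 0, 0], 0], [[0, 0, -0.1], [0, 0, 0], 0], [[0.02, 0, -0.15], [0, 0, 0], 0], [[0.02, 0, -0.2], [0, 0, 0], 0], [[0.04, 0, -0.25], [0, 0, 0], 0], [[0.04, 0, -0.3], [0, 0, 0], 0], [[0.04, 0, -0.35], [0, 0, 0], 0], [[0.04, 0, -0.4], [0, 0, 0], 0]]}}

```text
time: 16.1
tool_pos: [0.5101, 0.2358, 0.1548]
tool_rot: [-0.0, 0.994, 0.111, -0.0]
contact_force: [-6.4, -1.7, 11.3]
gripper_width: -0.005
grasp_force: 5.6
```

{"name": "jog_arm", "arguments": {"targets": [[[0, 0, -0.05], [0, 0, 0], 0], [[0, 0, -0.1], [0, 0, 0], 0], [[0.02, 0, -0.15], [0, 0, 0], 0], [[0.02, 0, -0.2], [0, 0, 0], 0], [[0.02, 0, -0.25], [0, 0, 0], 0], [[0.02, 0, -0.3], [0, 0, 0], 0], [[0.02, 0, -0.35], [0, 0, 0], 0], [[0.02, 0, -0.4], [0, 0, 0], 0]]}}

```text
time: 17.1
tool_pos: [0.5111, 0.2357, 0.1631]
tool_rot: [-0.0, 0.994, 0.111, 0.001]
contact_force: [-0.3, -0.1, 1.8]
gripper_width: 0.002
grasp_force: 0.7
```

Nearly all of the load has come off the fingers and the lid is resting on the rim. I'll ease off a little more, then rise clear.

{"name": "jog_arm", "arguments": {"targets": [[[0, 0, -0.05], [0, 0, 0], 0], [[0, 0, -0.1], [0, 0, 0], 0], [[0, 0, -0.2], [0, 0, 0], 0], [[0, 0, -0.5], [0, 0, 0], 0], [[0, 0, -1.2], [0, 0, 0], 0], [[0, 0, -2.2], [0, 0, 0], 0], [[0, 0, -3.2], [0, 0, 0], 0], [[0, 0, -3.2], [0, 0, 0], 0]]}}

```text
time: 18.1
tool_pos: [0.5124, 0.2362, 0.2464]
tool_rot: [-0.001, 0.994, 0.111, 0.003]
contact_force: [0.3, -0.1, 0.1]
gripper_width: -0.002
grasp_force: 0.0
```

Run:
```python
from h import *
a,d=grab_frame("scene"); cv2.imwrite("pics/end.png",a[:,:,::-1])
o=np.load("pics/scene.npz")
m=cv2.inRange(cv2.cvtColor(a,cv2.COLOR_RGB2HSV),(95,110,50),(130,255,255)); m[:,:256]=0; m[:,283:]=0
v,u=np.nonzero((m>0)&(d>0)); print(np.median(pts("scene",np.c_[u,v],d[v,u]),0).round(3)); print(state()["contact_force"].round(2),state()["tool_pos"])
```

```text
[0.514 0.233 0.162]
[-0.27  0.46 -0.44] [0.51144521 0.23589222 0.24424293]
```

View pics/end.png

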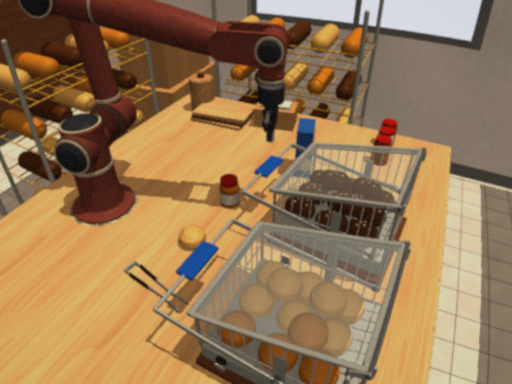

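The lid is shut and the pad is back at (269,166), z 0.162. The roll, jar, tongs and carton are where they were, and the fingers are clear at about (268,130).

```bash
python3 -c "
from plant import *
print(job_done())"
```

```text
the job is handed in; nothing more can be done
None
```

I pressed the seeded bin's pad fully down, held its lid open for three seconds and eased it shut with the fingers on the pad, then moved clear; the last picture shows both lids shut and nothing on the counter moved, and the job is handed in, though no verdict came back.

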